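# Open the clamp of a module test fixture and slide the module home

### The job

The pluggable optical module cannot go into its test fixture because the heat-sink shoe is screwed down in its way: with a fingertip, roll the blue knurled wheel on top of the fixture two full turns counter-clockwise (seen from above) to raise the shoe, then push the module along its channel under the shoe until it is fully home against the black connector. Only touch and push, with a light hand: do not pinch, squeeze or lift anything, stop the wheel at two turns, and leave everything else on the bench where it is.

Things in the scene. Friction and masses are not known exactly. Their poses are not given: they have to be found in the camera images.
- fixture: Module test fixture, fixed on the bench: aluminium base plate (x -175 to 110, y -55 to 55 mm, 10 mm thick), guide channel along its middle, clamp bridge, black connector at the channel's end. Origin: on the bench under the channel's centre line; x runs along the channel the way the module goes in, z up.
- channel_mouth (a point): Middle of the open end of the guide channel, on its floor: 174 mm before the fixture's origin, 14 mm above the bench. The channel runs from here 236 mm to the connector; 43.6 mm wide between two rails 8 mm thick, whose tops are 8 mm above its floor (22 mm above the bench).
- bridge_top (a point): Middle of the top of the aluminium bridge, 62 mm above the bench, at fixture x = 28 mm. The bridge spans the channel on two posts, 30 mm along x and 84 mm along y. A brass bush and bolt heads on it reach 66 mm. Nothing else of the fixture stands higher but the wheel.
- shoe: Finned aluminium heat-sink shoe hanging under the bridge on the screw, with the wheel on top; 58 mm along the channel (fixture x = -1 to 57 mm), 42 mm wide. Origin: centre of its underside, 10.4 mm above the channel floor when screwed down (it bars the 12.4 mm high module). It only moves up, 2 mm a turn: two turns give the module 2 mm of room.
- wheel (a joint): Blue knurled thumbwheel, upright axis. Value: rad turned, growing counter-clockwise from above (loosening); 0 is fully down, starts at 0 to 0.5; two full turns are 12.57 rad. Light friction (0.035 N m), stays where left; the screw ends at 22 rad. The rim grips well (friction about 1). A white radial line on its top shows its turn (at 0 it points along fixture +x).
- wheel_center (a point): Centre of the thumbwheel (50 mm in diameter, 16 mm thick): on its axis, at mid-thickness, fixture x = 28, y = 0 mm. At the start 80 mm above the bench: the rim's underside is at 72 mm, the flat top at 88 mm (a 2 mm screw head in the middle). It rises with the shoe, 4 mm in two turns.
- module: Loose metal pluggable optical module, body 100 x 41.5 x 12.4 mm, about 0.22 kg, lying flat in the channel before the shoe, a blue band across its top at the rear. Origin: centre of the body's underside; x points forwards to the connector, z up. A green tongue 7.5 mm long on its nose goes into the connector's opening.
- module_rear (a point): Centre of the module's flat rear face (41.5 mm wide, 12.4 mm high, two black ports), the face to push: 6.2 mm above the channel floor, 20 mm above the bench. It starts 122 to 155 mm before the fixture's origin and ends 38 mm before it when the module is home.
- module_nose (a point): Centre of the module body's front face, 100 mm ahead of module_rear. When the module is fully home this face touches the connector.
- connector_face (a point): Centre of the front face of the black connector (50 mm wide, top 27.5 mm above the bench): 62 mm ahead of the fixture's origin, 20 mm above the bench. module_nose comes here when the module is fully home. Axes as the fixture's.
- spare_module: Bystander: a smaller metal module with an orange band, 72 x 18 x 9 mm, lying loose beside the fixture on the bench. Origin: centre of its underside, x along it.
- cap_tray: Bystander: clear tray of dust caps, 75 x 55 x 30 mm, on the bench beside the fixture. Origin: centre of its underside, x along its length.
- power_meter: Bystander: blue hand-held optical power meter lying on its back, 155 x 86 x 38 mm. Origin: centre of its underside, x along its length.
- pen_cleaner: Bystander: white and blue pen-shaped connector cleaner, lying, 167 mm long, 22 mm wide, 20 mm high. Origin near its middle on the bench, x along it.
- screwdriver: Bystander: yellow-handled screwdriver lying flat, 170 mm long, 26 mm high. Origin: under its middle, x along it to the tip.
- solvent_bottle: Bystander: white solvent dispenser bottle with a steel pump top, 68 mm in diameter, 103 mm tall. Origin: centre of its underside.
- notebook: Bystander: closed notebook with a blue cover, 212 x 150 x 12 mm. Origin: centre of its underside.
There are look-alikes about, which are no part of the job. What is shaped like the module but pink, purple or red is not meant.

How it is judged (in metres and radians):
On the way, in this order (a step that is already met when the one before it is completed fails the run):
1. the wheel has been rolled two turns counter-clockwise while the module still lies outside the shoe (value of joint wheel between 11.62 and 15.71 rad and x of module_nose in the frame of connector_face below -0.04 m), for 0.1 s.
2. the module has been pushed fully home against the connector (x of module_nose in the frame of connector_face between -0.003 and 0.003 m and z of module_nose in the frame of connector_face below 0.003 m and angle between the x axis of module and the x axis of fixture, either way round below 0.06 rad and angle between module's own z axis and vertical below 0.05 rad), for 0.2 s.
At the end, for the whole second after the job is handed in: The wheel stands between 1.85 and 2.5 turns (11.62 to 15.71 rad) and is at rest; the module lies flat in the channel, at rest, its front face within 3 mm of the connector face and square to it within 0.06 rad (all of step 2 and value of joint wheel between 11.62 and 15.71 rad and velocity of joint wheel between -0.1 and 0.1 rad/s and linear speed of module below 0.02 m/s); the robot touches nothing.
It fails at once if the wheel is screwed out far beyond two turns (more than 2.75) (value of joint wheel above 17.28 rad).
It fails at once if the wheel is squeezed or pressed hard (more than 35 N) (contact force between the fingers and shoe above 35 N).
It fails at once if the module is rammed or squeezed (more than 35 N) (contact force between the fingers and module above 35 N).
It fails at once if the module is lifted off its channel floor or tipped (height (world z) of module above 0.022 m or angle between module's own z axis and vertical above 0.2 rad).
It fails at once if one of the other things on the bench is moved by more than 20 mm (distance of any of spare_module, cap_tray, power_meter, pen_cleaner, screwdriver, solvent_bottle, notebook from where it was at the start of the episode above 0.02 m).
It also fails if it takes over 69 s, if anything falls off the work surface, if the arm or the gripper's body presses on something with over 40 N, if the wrist force passes 120 N, or if a joint passes its speed limit or range.

### The arm

A 7-joint arm with a two-finger parallel gripper is mounted at the origin on the work surface. World frame = base frame: x ahead of the robot, y to its left, z up, the work surface at z = 0. Lengths are in m, angles in degrees, forces in N, time in s.
With the tool pointing down it reaches from about 0.4 to 0.85 m from the base axis. Payload 6.9 kg.
Tool frame: the origin (TCP) lies on the centre line of the jaws, within the pads' length; the fingertips stand tcp_to_tips ahead of it and the grasp point (between the pads) lies 2 mm behind it (tcp_to_tips is the distance from the TCP to the fingertips, in m); z points along the fingers, y is the line along which they close (so a half turn about z gives the same grasp; the last joint's range is limited). The gripper opens to 85 mm and grips with 20 to 120 N. Pads are 22 mm wide; open, the fingers measure 114 mm over their backs; the gripper's body (76 mm by 85 mm) begins 54 mm behind the grasp point. The pads swing forward as they close: fully open they stand 13 mm farther back than shut.
Start: joints at [-70.732, 29.078, -13.613, 85.955, 7.202, 65.827, -8.869], TCP at [0.143, 0.608, 0.248] pointing down, gripper open.
Joint ranges: [-176.47, 176.47], [-13.61, 117.27], [-81.72, 77.17], [0.22, 143.17], [-87.28, 267.28], [10, 112.55], [-165.47, 165.47]. Speed limits (degrees/s): [136.94, 136.94, 180, 180, 180, 180, 180].

### API

Orientations are given as [roll, pitch, yaw] about the fixed x, y, z axes, in that order (R = Rz(yaw) Ry(pitch) Rx(roll)).
In Python, from cell import * gives the robot as it stands.
- The arm moves only by the tool servo_tool, never from a script. Its arguments are lists of equal length, an entry for each row: "linear": the shift along the tool's x, y, z in units of 0.15 m (1.0 is 0.15 m), a list of three; "delta_rot": the turn, a rotation vector about the tool's x, y, z in units of pi rad (1.0 is pi rad), a list of three; "fingers": the opening, from -1 (shut) to 1 (fully open). In form: {"linear": [[tx, ty, tz], ...], "delta_rot": [[rx, ry, rz], ...], "fingers": [fingers, ...]}. A call has 1 to 10 rows; each row is the pose to reach, as a shift and turn from the pose commanded when the call began, along the tool's axes at that moment, turning the shorter way round; what a row does not reach only later rows make up. A row lasts 1/10 s, in which the tool goes at most 50 mm and 8.59 degrees, less where a joint would pass 70% of its speed; a pose out of reach is approached as far as the arm can. A call with a number of a shift or a turn outside -1 to 1 is refused whole. A call with a gripper value outside its range is refused whole. The fingers move at their own pace and stop on an object; "newtons" is the grip in N (left out, the last holds). Time passes only in rows, so rows that repeat a pose let the fingers close. It gives the time, the measured TCP pose, the force, the opening and the grip force at its end, in the units of the state.
- observe(): the state, without advancing time (a new reading comes with each control period).
- read_camera(name): name is "side" or "top" or "wrist"; returns (picture, depth): 420x560x3 uint8, red, green, blue; 420x560 float32, m along the optical axis (not along the pixel's ray), 0 where there is no reading.
- camera_info(name): a dict with "vertical_fov" (degrees; the focal length in pixels is half the picture's height over the tangent of half this angle, whatever the lens; pixels are square), "cx", "cy" (the principal point, pixels), "view" (4x4, takes a point from world to camera coordinates); the wrist camera has in their place "hand_eye" (4x4, takes a point from camera to tool coordinates, whose origin is the TCP and whose axes are the flange's). Camera axes: x right, y down, z forward; pixel columns grow to the right and rows downward; lengths in m; the calibration is good to about 2 mm. A picture is of the moment at which its call begins: read the wrist's pose just before it. camera_info takes no time and is no camera call.
- close_job(): hands the job in; it is judged then, once.
The state is a dict: "t": time; "joints": joint angles; "qd": joint speeds; "tau": joint torques, N m; "tool_pos": TCP position; "eef_rot": TCP orientation; "contact_force": force on the tool from outside, world axes, zero at the start; "torque": the same for the moment, N m; "grip_width": finger opening in m; "grasp_force": force on a finger pad.
Only numpy, scipy, OpenCV 4.12 (cv2) and the standard library are available. Lean on these libraries where they do the work, as an engineer would, in place of code of your own. Each camera call takes 0.05 s, during which the arm holds its last target. There are 200 camera calls.

## Working session

There is one attempt and no reset: what is moved stays moved. The work goes in short steps, Python scripts to look and compute and a tool call to move; the robot and the scene stay as the last step left them, time stands still between calls to the robot, and variables do not carry over. Pictures are saved under pics/ and viewed, at most 10 in all, crops included, and the job is handed in when it is done.

Besides the shell and the picture viewer there is one more tool, called after "Request:" as name(argument=value, ...) on one line, values as JSON. servo_tool: Moves the arm, as the interface text tells. Its arguments: {"type":"object","properties":{"linear":{"type":"array"},"delta_rot":{"type":"array"},"fingers":{"type":"array"},"newtons":{"type":"number"}},"required":["linear","delta_rot","fingers"]}

```bash
mkdir -p pics
python3 - <<'E'
from cell import *
import cv2,numpy as np
s=observe();print({k:np.round(v,3).tolist() if not isinstance(v,(int,float)) else v for k,v in s.items()})
ims=[]
for n in("top","side"):
    p,d=read_camera(n);np.savez(f"{n}0.npz",p=p,d=d)
    i=camera_info(n);print(n,i);cv2.imwrite(f"pics/{n}0.png",p[:,:,::-1])
try: print(tcp_to_tips)
except Exception as e: print(e)
i=camera_info("wrist");print(i)
E
ls
```

```text
{'t': 0.0, 'joints': [-70.73, 29.127, -13.61, 86.007, 7.202, 65.826, -8.869], 'qd': [-0.012, 0.024, 0.014, -0.043, -0.101, -0.044, -0.063], 'tau': [-0.0, -62.06, -2.187, -24.965, 0.013, 0.012, 0.0], 'tool_pos': [0.143, 0.608, 0.247], 'eef_rot': [-179.899, 0.001, 166.777], 'contact_force': [-0.178, -0.463, 0.596], 'torque': [0.035, -0.034, -0.031], 'grasp_force': 0.0, 'grip_width': 0.08548033712116533}
top {'vertical_fov': 43.875700874865004, 'cx': 283.3201891657603, 'cy': 213.41776352572484, 'view': array([[-0.00920654, -0.99990953, -0.00980639,  0.04615012],
       [-0.98998456,  0.01049588, -0.14078496,  0.48871432],
       [ 0.14087515,  0.00841203, -0.98999163,  1.33857342],
       [ 0.        ,  0.        ,  0.        ,  1.        ]])}
side {'vertical_fov': 54.16424216619034, 'cx': 282.27649194851165, 'cy': 208.39218856763395, 'view': array([[ 0.88456742, -0.46635118, -0.00755293, -0.40251387],
       [-0.28159544, -0.52107644, -0.80571915,  0.20929768],
       [ 0.37181243,  0.71483979, -0.59224961,  1.16358507],
       [ 0.        ,  0.        ,  0.        ,  1.        ]])}
0.017
{'vertical_fov': 70.45385213658336, 'cx': 274.0375687703811, 'cy': 212.54308873243775, 'hand_eye': array([[-3.37682059e-05, -9.60285639e-01, -2.79018800e-01,
         6.92247858e-02],
       [ 9.99999888e-01,  9.91506355e-05, -4.62266820e-04,
         7.57036503e-04],
       [ 4.71573080e-04, -2.79018784e-01,  9.60285528e-01,
        -1.26065702e-01],
       [ 0.00000000e+00,  0.00000000e+00,  0.00000000e+00,
         1.00000000e+00]])}
pics
side0.npz
top0.npz
```

View pics/top0.png

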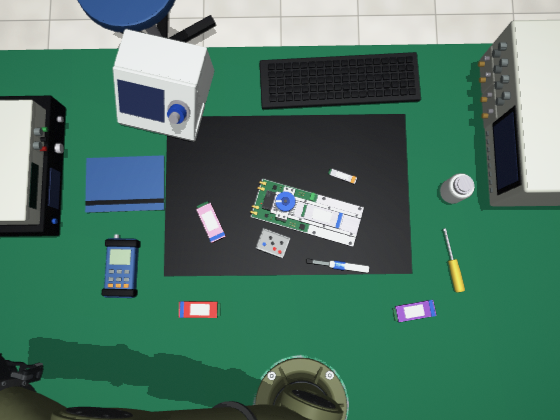

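View pics/side0.png

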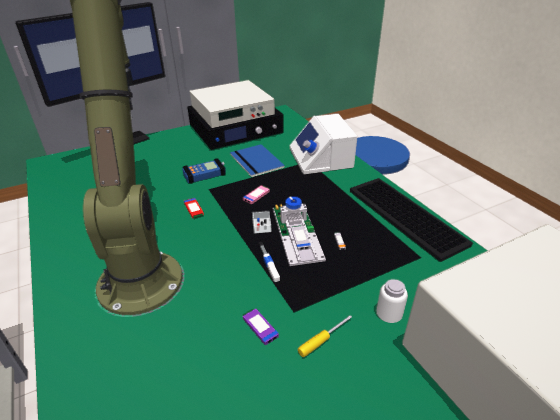

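The top view shows the wheel at about (286,201), the module's blue band at about (339,221) and the fixture's mouth at the right, near (362,225). The side view shows the wheel at (293,203) and the band near (303,247). The spare module is at (343,176), the cap tray at (272,242) and the pen at (340,266).

```bash
cat > h.py <<'E'
from cell import *
import cv2,numpy as np
def cam(n,T=None):
    i=camera_info(n);f=210/np.tan(np.radians(i["vertical_fov"]/2))
    M=np.linalg.inv(i["view"]) if "view" in i else T@i["hand_eye"]
    return f,i["cx"],i["cy"],M
def ray(c,u,v):
    f,cx,cy,M=c;return M[:3,3],M[:3,:3]@np.array([(u-cx)/f,(v-cy)/f,1])
def plane(c,u,v,z):
    o,d=ray(c,u,v);return o+d*(z-o[2])/d[2]
def tri(rs):
    A=0;b=0
    for o,d in rs:
        d=d/np.linalg.norm(d);P=np.eye(3)-np.outer(d,d);A=A+P;b=b+P@o
    x=np.linalg.solve(A,b);return x,[np.linalg.norm(np.cross(x-o,d/np.linalg.norm(d))) for o,d in rs]
def blue(p):
    h=cv2.cvtColor(p,cv2.COLOR_RGB2HSV);return cv2.inRange(h,(100,130,90),(125,255,255))
def blobs(m,roi,amin=8):
    x0,y0,x1,y1=roi;k=np.zeros_like(m);k[y0:y1,x0:x1]=m[y0:y1,x0:x1]
    n,l,s,c=cv2.connectedComponentsWithStats(k);return [(s[j].tolist(),c[j].round(1),l==j) for j in range(1,n) if s[j,4]>=amin]
E
python3 - <<'E'
from h import *
R={}
for n,roi in(("top",(245,170,370,250)),("side",(265,185,330,270))):
    p=np.load(n+"0.npz")["p"]
    for s,c,m in blobs(blue(p),roi):
        print(n,s,c,[plane(cam(n),*c,z).round(4) for z in(.02,.0265,.08,.088)])
d=np.load("top0.npz");p=d["p"];c=cam("top")
h=cv2.cvtColor(p,cv2.COLOR_RGB2HSV)
# fixture plate: anything not dark mat; take light pixels
m=((h[:,:,2]>70)).astype(np.uint8)*255
for s,cc,k in blobs(cv2.morphologyEx(m,cv2.MORPH_OPEN,np.ones((2,2))),(245,170,372,250),40):
    pts=np.argwhere(k)[:,::-1].astype(np.float32);r=cv2.minAreaRect(pts);b=cv2.boxPoints(r)
    print(s,r,[plane(c,*q,.01).round(3)[:2].tolist() for q in b])
big=cv2.resize(p[165:260,235:385],None,fx=5.2,fy=5.2,interpolation=cv2.INTER_CUBIC);cv2.imwrite("pics/crop.png",big[:,:,::-1])
E
```

```text
top [276, 192, 19, 19, 266] [285.4 201. ] [array([0.5247, 0.0356, 0.02  ]), array([0.5236, 0.0355, 0.0265]), array([0.5147, 0.0353, 0.08  ]), array([0.5134, 0.0353, 0.088 ])]
top [336, 213, 6, 15, 44] [338.3 219.8] [array([ 0.4726, -0.1044,  0.02  ]), array([ 0.4718, -0.1038,  0.0265]), array([ 0.4649, -0.0985,  0.08  ]), array([ 0.4638, -0.0978,  0.088 ])]
side [285, 197, 17, 12, 156] [293.2 202.5] [array([0.5563, 0.1097, 0.02  ]), array([0.5518, 0.1018, 0.0265]), array([0.515 , 0.0364, 0.08  ]), array([0.5095, 0.0266, 0.088 ])]
side [297, 243, 13, 4, 26] [303.  244.6] [array([ 0.4749, -0.0987,  0.02  ]), array([ 0.4711, -0.105 ,  0.0265]), array([ 0.4395, -0.1571,  0.08  ]), array([ 0.4348, -0.1648,  0.088 ])]
side [265, 256, 9, 9, 44] [268.  259.2] [array([ 0.3519, -0.106 ,  0.02  ]), array([ 0.349 , -0.1122,  0.0265]), array([ 0.3254, -0.1638,  0.08  ]), array([ 0.3218, -0.1715,  0.088 ])]
[330, 170, 28, 15, 219] ((343.2000427246094, 176.40000915527344), (28.460494995117188, 8.221921920776367), 18.434947967529297) [[0.594, -0.081], [0.616, -0.089], [0.59, -0.161], [0.569, -0.154]]
[251, 179, 114, 69, 4311] ((307.3773193359375, 212.67922973632812), (108.78956604003906, 42.03232955932617), 15.945394515991211) [[0.481, 0.133], [0.592, 0.102], [0.507, -0.179], [0.398, -0.145]]
[257, 229, 35, 21, 542] ((274.0, 239.0), (20.0, 34.0), 90.0) [[0.451, 0.112], [0.45, 0.021], [0.397, 0.022], [0.398, 0.112]]
```

View pics/crop.png

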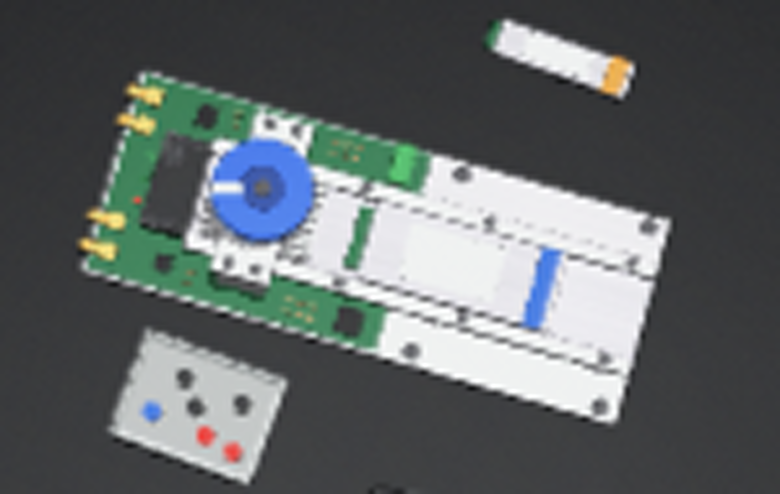

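The crop shows the module in the channel with its band near crop (540,290) and its green tongue at (360,237), before the shoe. The wheel is at (262,188) with its white line pointing left, about 0.3 rad. The fixture yaw is about 73°. I'm setting out now, with the tool's y turned along the channel.

Request:
servo_tool(linear=[[-0.87, -0.73, 0], [-0.87, -0.73, 0], [-0.87, -0.73, 0], [-0.87, -0.73, 0], [-0.87, -0.73, 0]], delta_rot=[[0, 0, 0.021], [0, 0, 0.021], [0, 0, 0.021], [0, 0, 0.021], [0, 0, 0.021]], fingers=[-1, -1, -1, -1, -1], newtons=20)

```text
t: 0.6
tool_pos: [0.248, 0.4687, 0.2482]
eef_rot: [-179.9, 0.1, 162.7]
contact_force: [0.1, 0.6, -0.6]
grip_width: 0.0119
grasp_force: 0.0
```

Request:
servo_tool(linear=[[-0.9, -0.75, 0], [-0.9, -0.75, 0], [-0.9, -0.75, 0], [-0.9, -0.75, 0]], delta_rot=[[0, 0, 0], [0, 0, 0], [0, 0, 0], [0, 0, 0]], fingers=[-1, -1, -1, -1])

```text
t: 1.0
tool_pos: [0.3427, 0.3221, 0.2481]
eef_rot: [-179.9, 0.0, 162.8]
contact_force: [0.6, 0.5, 0.6]
grip_width: -0.0
grasp_force: 0.0
```

Request:
servo_tool(linear=[[-0.9, -0.75, 0], [-0.9, -0.75, 0], [-0.9, -0.75, 0], [-0.9, -0.75, 0]], delta_rot=[[0, 0, 0], [0, 0, 0], [0, 0, 0], [0, 0, 0]], fingers=[-1, -1, -1, -1])

```text
t: 1.4
tool_pos: [0.4392, 0.175, 0.2482]
eef_rot: [-180.0, 0.1, 162.8]
contact_force: [-0.3, 0.4, -0.7]
grip_width: 0.0001
grasp_force: 0.0
```

Request:
servo_tool(linear=[[-0.8, -0.7, 0], [-0.8, -0.7, 0], [-0.8, -0.7, 0], [-0.8, -0.7, 0], [-0.8, -0.7, 0]], delta_rot=[[0, 0, 0], [0, 0, 0], [0, 0, 0], [0, 0, 0], [0, 0, 0]], fingers=[-1, -1, -1, -1, -1])

```text
t: 1.9
tool_pos: [0.5222, 0.0415, 0.2477]
eef_rot: [-180.0, -0.0, 162.8]
contact_force: [-0.5, 0.5, -0.2]
grip_width: 0.0004
grasp_force: 0.0
```

```bash
cat >> h.py <<'E'
from scipy.spatial.transform import Rotation as Ro
def tool():
    s=observe();T=np.eye(4);T[:3,:3]=Ro.from_euler("xyz",s["eef_rot"],degrees=True).as_matrix();T[:3,3]=s["tool_pos"];return T,s
def snap(name):
    T,s=tool();p,d=read_camera("wrist");np.savez(name+".npz",p=p,d=d,T=T);cv2.imwrite(f"pics/{name}.png",p[:,:,::-1]);return cam("wrist",T),p,d
def dpt(c,d,m):
    v,u=np.nonzero(m&(d>0));z=d[v,u];f,cx,cy,M=c
    return (M[:3,:3]@np.array([(u-cx)/f*z,(v-cy)/f*z,z])).T+M[:3,3]
E
python3 - <<'E'
from h import *
c,p,d=snap("w1")
for s,cc,m in blobs(blue(p),(0,0,560,420),150):
    P=dpt(c,d,m);print(s,cc,np.median(P,0).round(4),P.mean(0).round(4))
E
```

```text
[384, 47, 38, 35, 369] [402.6  63.5] [0.4345 0.2176 0.013 ] [0.4346 0.2175 0.013 ]
[86, 71, 28, 11, 196] [100.7  75.9] [ 0.3494 -0.1022  0.02  ] [ 0.3498 -0.103   0.02  ]
[91, 86, 28, 9, 160] [103.7  89.9] [ 0.3635 -0.1063  0.0199] [ 0.3636 -0.1064  0.0197]
[539, 86, 21, 23, 342] [549.6  97.2] [0.5185 0.372  0.0113] [0.5185 0.3721 0.0113]
[541, 114, 19, 99, 1401] [552.  159.8] [0.5899 0.3715 0.0114] [0.593  0.3714 0.0113]
[135, 167, 13, 36, 283] [141.3 184.1] [ 0.4726 -0.1066  0.0273] [ 0.4727 -0.1065  0.0273]
[239, 169, 51, 51, 1878] [263.6 194.1] [0.5131 0.0339 0.0886] [0.5146 0.0338 0.0881]
```

View pics/w1.png

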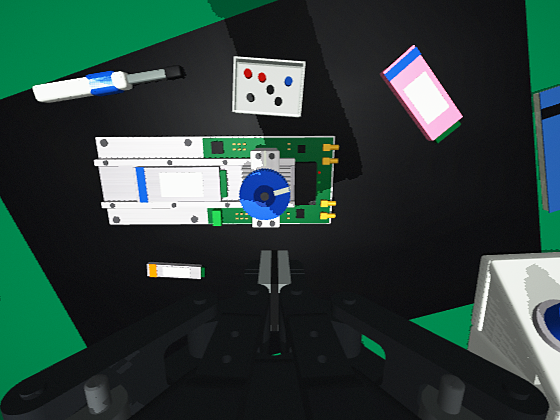

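The wrist view shows the wheel at (264,194) with its line pointing right and slightly up, the band at (141,184), and the shut fingertips at (275,250), about 14 mm thick. Wheel centre is about (0.514, 0.034) with its top at 0.088, which fits the text. I'll drag the wheel by its flat top with the shut fingertips, orbiting at about 22 mm radius, so first I approach above its near-mouth side.

Request:
servo_tool(linear=[[0.037, -0.209, 0.3], [0.037, -0.209, 0.6], [0.037, -0.209, 0.85], [0.037, -0.209, 0.9], [0.037, -0.209, 0.9]], delta_rot=[[0, 0, 0], [0, 0, 0], [0, 0, 0], [0, 0, 0], [0, 0, 0]], fingers=[-1, -1, -1, -1, -1])

```text
t: 2.45
tool_pos: [0.5062, 0.0161, 0.1129]
eef_rot: [180.0, -0.2, 163.2]
contact_force: [0.1, 0.1, 0.2]
grip_width: -0.0001
grasp_force: 0.0
```

Request:
servo_tool(linear=[[0, 0, 0.01], [0, 0, 0.02], [0, 0, 0.02]], delta_rot=[[0, 0, 0], [0, 0, 0], [0, 0, 0]], fingers=[-1, -1, -1])

```text
t: 2.75
tool_pos: [0.5077, 0.0143, 0.1115]
eef_rot: [179.9, 0.1, 163.0]
contact_force: [0.6, 0.2, 0.0]
grip_width: 0.0002
grasp_force: 0.0
```

Run:
```python
from h import *
c,p,d=snap("w2")
T=tool()[0]
m=np.zeros((420,560),bool);m[200:420,220:340]=1
P=dpt(c,d,m);Q=(P-T[:3,3])@T[:3,:3]  # tool coords
k=(abs(Q[:,0])<.03)&(abs(Q[:,1])<.03)&(Q[:,2]>-.02)&(Q[:,2]<.016)
print(np.percentile(Q[k],[0,5,50,95,100],axis=0).round(4))
for s,cc,mm in blobs(blue(p),(150,100,400,420),400):
    P=dpt(c,d,mm);print(s,cc,np.median(P,0).round(4))
```

```text
[[-0.0103 -0.0125 -0.02  ]
 [ 0.005  -0.0108 -0.0181]
 [ 0.0091  0.0014 -0.0053]
 [ 0.0098  0.0132  0.0092]
 [ 0.0105  0.0148  0.0131]]
[266, 210, 92, 89, 4442] [316.8 249.2] [0.5069 0.0392 0.0885]
```

View pics/w2.png

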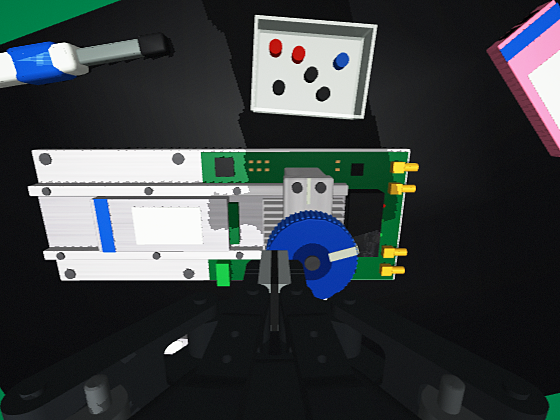

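The wrist view shows the fingertips at (275,255) standing over the wheel's mouth-side edge, with the screw head clear at (312,263) and the line at (343,255). Touching down in small steps next.

Request:
servo_tool(linear=[[0, 0, 0.02], [0, 0, 0.036], [0, 0, 0.036]], delta_rot=[[0, 0, 0], [0, 0, 0], [0, 0, 0]], fingers=[-1, -1, -1])

```text
t: 3.1
tool_pos: [0.5071, 0.0139, 0.1051]
eef_rot: [180.0, 0.0, 163.0]
contact_force: [-0.5, -0.2, 3.7]
grip_width: 0.0
grasp_force: 2.0
```

Request:
servo_tool(linear=[[0, 0, 0.004], [0, 0, 0.004]], delta_rot=[[0, 0, 0], [0, 0, 0]], fingers=[-1, -1])

```text
t: 3.3
tool_pos: [0.5072, 0.0138, 0.105]
eef_rot: [180.0, 0.0, 163.0]
contact_force: [-1.3, -0.2, 9.3]
grip_width: 0.0005
grasp_force: 4.6
```

Request:
servo_tool(linear=[[0, 0, 0.004], [0, 0, 0.004]], delta_rot=[[0, 0, 0], [0, 0, 0]], fingers=[-1, -1])

```text
t: 3.5
tool_pos: [0.5073, 0.0138, 0.1048]
eef_rot: [180.0, 0.1, 163.0]
contact_force: [-3.3, -0.9, 14.2]
grip_width: -0.0002
grasp_force: 7.2
```

Request:
servo_tool(linear=[[-0.023, 0.002, -0.002], [-0.045, 0.007, -0.002], [-0.067, 0.016, -0.003], [-0.086, 0.028, -0.003], [-0.104, 0.043, -0.003], [-0.119, 0.06, -0.004], [-0.131, 0.08, -0.004], [-0.14, 0.101, -0.004], [-0.145, 0.124, -0.005], [-0.147, 0.147, -0.005]], delta_rot=[[0, 0, 0], [0, 0, 0], [0, 0, 0], [0, 0, 0], [0, 0, 0], [0, 0, 0], [0, 0, 0], [0, 0, 0], [0, 0, 0], [0, 0, 0]], fingers=[-1, -1, -1, -1, -1, -1, -1, -1, -1, -1])

```text
t: 4.5
tool_pos: [0.535, 0.027, 0.1053]
eef_rot: [-179.9, 0.1, 162.9]
contact_force: [-1.3, -4.1, 10.5]
grip_width: 0.0002
grasp_force: 5.3
```

```bash
cat >> h.py <<'E'
def line(c,p,d,th=73.4):
    # white line on wheel: bright unsaturated pixels at wheel-top height within 26 mm of the centre
    h=cv2.cvtColor(p,cv2.COLOR_RGB2HSV);m=(h[:,:,1]<70)&(h[:,:,2]>140)
    P=dpt(c,d,m);C=np.array([.5142,.0343]);k=(P[:,2]>.085)&(P[:,2]<.097)&(np.hypot(*(P[:,:2]-C).T)<.026)
    q=P[k]; 
    if len(q)<5: return len(q),None
    v=q[:,:2].mean(0)-C;return len(q),round((np.degrees(np.arctan2(v[1],v[0]))-th)%360,1),q.mean(0).round(4)
E
python3 - <<'E'
from h import *
z=np.load("w2.npz");print(line(cam("wrist",z["T"]),z["p"],z["d"]))
c,p,d=snap("w3");print(line(c,p,d),observe()["tool_pos"])
E
```

```text
(248, np.float64(10.3), array([0.5161, 0.0516, 0.0889]))
(332, np.float64(85.0), array([0.4994, 0.0402, 0.0893])) [0.53519896 0.02778118 0.1053461 ]
```

The wheel follows: the line moved from 10° to 85° for a 90° orbit, with about 10 N down. Continuing.

Request:
servo_tool(linear=[[0.002, 0.023, 0], [0.007, 0.045, -0.001], [0.016, 0.067, -0.001], [0.028, 0.086, -0.001], [0.043, 0.104, -0.001], [0.06, 0.119, -0.002], [0.08, 0.131, -0.002], [0.101, 0.14, -0.002], [0.124, 0.145, -0.003], [0.147, 0.147, -0.003]], delta_rot=[[0, 0, 0], [0, 0, 0], [0, 0, 0], [0, 0, 0], [0, 0, 0], [0, 0, 0], [0, 0, 0], [0, 0, 0], [0, 0, 0], [0, 0, 0]], fingers=[-1, -1, -1, -1, -1, -1, -1, -1, -1, -1])

```text
t: 5.55
tool_pos: [0.5218, 0.0556, 0.1058]
eef_rot: [179.9, 0.2, 163.0]
contact_force: [3.8, -2.0, 5.7]
grip_width: 0.0002
grasp_force: 2.9
```

Request:
servo_tool(linear=[[0.023, -0.002, 0], [0.045, -0.007, -0.001], [0.067, -0.016, -0.001], [0.086, -0.028, -0.001], [0.104, -0.043, -0.001], [0.119, -0.06, -0.002], [0.131, -0.08, -0.002], [0.14, -0.101, -0.002], [0.145, -0.124, -0.003], [0.147, -0.147, -0.003]], delta_rot=[[0, 0, 0], [0, 0, 0], [0, 0, 0], [0, 0, 0], [0, 0, 0], [0, 0, 0], [0, 0, 0], [0, 0, 0], [0, 0, 0], [0, 0, 0]], fingers=[-1, -1, -1, -1, -1, -1, -1, -1, -1, -1])

```text
t: 6.55
tool_pos: [0.4933, 0.0429, 0.1062]
eef_rot: [179.9, 0.1, 163.1]
contact_force: [1.2, 5.1, 9.0]
grip_width: 0.0
grasp_force: 4.4
```

Run:
```python
from h import *
c,p,d=snap("w4");print(line(c,p,d),observe()["tool_pos"],observe()["contact_force"])
```

```text
(1, None) [0.49303529 0.04224439 0.10616704] [0.33899429 3.2914677  8.19536089]
```

Request:
servo_tool(linear=[[-0.002, -0.023, 0], [-0.007, -0.045, -0.001], [-0.016, -0.067, -0.001], [-0.028, -0.086, -0.001], [-0.043, -0.104, -0.001], [-0.06, -0.119, -0.002], [-0.08, -0.131, -0.002], [-0.101, -0.14, -0.002], [-0.124, -0.145, -0.003], [-0.147, -0.147, -0.003]], delta_rot=[[0, 0, 0], [0, 0, 0], [0, 0, 0], [0, 0, 0], [0, 0, 0], [0, 0, 0], [0, 0, 0], [0, 0, 0], [0, 0, 0], [0, 0, 0]], fingers=[-1, -1, -1, -1, -1, -1, -1, -1, -1, -1])

```text
t: 7.6
tool_pos: [0.506, 0.0147, 0.1064]
eef_rot: [180.0, -0.1, 163.0]
contact_force: [-5.5, 2.0, 15.4]
grip_width: -0.0003
grasp_force: 7.1
```

Request:
servo_tool(linear=[[-0.023, 0.002, 0], [-0.045, 0.007, -0.001], [-0.067, 0.016, -0.001], [-0.086, 0.028, -0.001], [-0.104, 0.043, -0.001], [-0.119, 0.06, -0.002], [-0.131, 0.08, -0.002], [-0.14, 0.101, -0.002], [-0.145, 0.124, -0.003], [-0.147, 0.147, -0.003]], delta_rot=[[0, 0, 0], [0, 0, 0], [0, 0, 0], [0, 0, 0], [0, 0, 0], [0, 0, 0], [0, 0, 0], [0, 0, 0], [0, 0, 0], [0, 0, 0]], fingers=[-1, -1, -1, -1, -1, -1, -1, -1, -1, -1])

```text
t: 8.6
tool_pos: [0.5345, 0.027, 0.1069]
eef_rot: [-179.9, 0.0, 162.9]
contact_force: [-1.7, -4.1, 9.5]
grip_width: -0.0003
grasp_force: 5.2
```

Run:
```python
from h import *
c,p,d=snap("w5");print(line(c,p,d),observe()["tool_pos"],observe()["contact_force"])
for s,cc,mm in blobs(blue(p),(150,100,400,420),400): print(s,np.median(dpt(c,d,mm),0).round(4))
```

```text
(301, np.float64(9.5), array([0.5164, 0.0516, 0.0909])) [0.53477538 0.02779357 0.10694996] [-0.84992365 -2.90146421 10.23224811]
[225, 174, 101, 90, 6143] [0.5102 0.036  0.0905]
```

One turn done (line at 369°, top up 2 mm). Four more quarters, then a check.

Request:
servo_tool(linear=[[0.002, 0.023, 0], [0.007, 0.045, -0.001], [0.016, 0.067, -0.001], [0.028, 0.086, -0.001], [0.043, 0.104, -0.001], [0.06, 0.119, -0.002], [0.08, 0.131, -0.002], [0.101, 0.14, -0.002], [0.124, 0.145, -0.002], [0.147, 0.147, -0.002]], delta_rot=[[0, 0, 0], [0, 0, 0], [0, 0, 0], [0, 0, 0], [0, 0, 0], [0, 0, 0], [0, 0, 0], [0, 0, 0], [0, 0, 0], [0, 0, 0]], fingers=[-1, -1, -1, -1, -1, -1, -1, -1, -1, -1])

```text
t: 9.65
tool_pos: [0.5215, 0.0556, 0.1074]
eef_rot: [180.0, 0.2, 163.0]
contact_force: [2.8, -3.0, 5.8]
grip_width: 0.0001
grasp_force: 3.3
```

Request:
servo_tool(linear=[[0.023, -0.002, 0], [0.045, -0.007, -0.001], [0.067, -0.016, -0.001], [0.086, -0.028, -0.001], [0.104, -0.043, -0.001], [0.119, -0.06, -0.002], [0.131, -0.08, -0.002], [0.14, -0.101, -0.002], [0.145, -0.124, -0.003], [0.147, -0.147, -0.003]], delta_rot=[[0, 0, 0], [0, 0, 0], [0, 0, 0], [0, 0, 0], [0, 0, 0], [0, 0, 0], [0, 0, 0], [0, 0, 0], [0, 0, 0], [0, 0, 0]], fingers=[-1, -1, -1, -1, -1, -1, -1, -1, -1, -1])

```text
t: 10.65
tool_pos: [0.4932, 0.0429, 0.1078]
eef_rot: [179.9, 0.1, 163.1]
contact_force: [0.2, 3.1, 8.5]
grip_width: 0.0001
grasp_force: 4.3
```

Request:
servo_tool(linear=[[-0.002, -0.023, -0.001], [-0.007, -0.045, -0.001], [-0.016, -0.067, -0.001], [-0.028, -0.086, -0.002], [-0.043, -0.104, -0.002], [-0.06, -0.119, -0.003], [-0.08, -0.131, -0.003], [-0.101, -0.14, -0.003], [-0.124, -0.145, -0.004], [-0.147, -0.147, -0.004]], delta_rot=[[0, 0, 0], [0, 0, 0], [0, 0, 0], [0, 0, 0], [0, 0, 0], [0, 0, 0], [0, 0, 0], [0, 0, 0], [0, 0, 0], [0, 0, 0]], fingers=[-1, -1, -1, -1, -1, -1, -1, -1, -1, -1])

```text
t: 11.65
tool_pos: [0.5059, 0.0145, 0.1081]
eef_rot: [180.0, -0.1, 163.0]
contact_force: [-5.4, 1.9, 12.5]
grip_width: 0.0001
grasp_force: 6.3
```

Request:
servo_tool(linear=[[-0.023, 0.002, 0], [-0.045, 0.007, -0.001], [-0.067, 0.016, -0.001], [-0.086, 0.028, -0.001], [-0.104, 0.043, -0.001], [-0.119, 0.06, -0.002], [-0.131, 0.08, -0.002], [-0.14, 0.101, -0.002], [-0.145, 0.124, -0.003], [-0.147, 0.147, -0.003]], delta_rot=[[0, 0, 0], [0, 0, 0], [0, 0, 0], [0, 0, 0], [0, 0, 0], [0, 0, 0], [0, 0, 0], [0, 0, 0], [0, 0, 0], [0, 0, 0]], fingers=[-1, -1, -1, -1, -1, -1, -1, -1, -1, -1])

```text
t: 12.65
tool_pos: [0.5344, 0.0271, 0.1086]
eef_rot: [-179.9, 0.0, 162.9]
contact_force: [-1.2, -3.8, 9.4]
grip_width: 0.0
grasp_force: 4.5
```

Run:
```python
from h import *
c,p,d=snap("w6");print(line(c,p,d),observe()["tool_pos"],observe()["contact_force"])
for s,cc,mm in blobs(blue(p),(150,100,400,420),400): print(s,np.median(dpt(c,d,mm),0).round(4))
```

```text
(187, np.float64(302.2), array([0.5306, 0.0389, 0.0925])) [0.53467624 0.02785082 0.10858006] [-0.52085424 -2.75864646  8.81187716]
[225, 174, 101, 89, 6227] [0.5105 0.0367 0.0921]
```

Now at about 660°, so one more quarter and a bit, then lift off.

Request:
servo_tool(linear=[[0.002, 0.023, 0], [0.007, 0.045, -0.001], [0.016, 0.067, -0.001], [0.028, 0.086, -0.001], [0.043, 0.104, -0.001], [0.06, 0.119, -0.002], [0.08, 0.131, -0.002], [0.101, 0.14, -0.002], [0.124, 0.145, -0.002], [0.147, 0.147, -0.002]], delta_rot=[[0, 0, 0], [0, 0, 0], [0, 0, 0], [0, 0, 0], [0, 0, 0], [0, 0, 0], [0, 0, 0], [0, 0, 0], [0, 0, 0], [0, 0, 0]], fingers=[-1, -1, -1, -1, -1, -1, -1, -1, -1, -1])

```text
t: 13.7
tool_pos: [0.5212, 0.0556, 0.109]
eef_rot: [180.0, 0.2, 163.0]
contact_force: [3.1, -1.3, 5.5]
grip_width: -0.0002
grasp_force: 2.7
```

Request:
servo_tool(linear=[[0.023, -0.002, -0.001], [0.045, -0.007, -0.001], [0.045, -0.007, -0.03], [0.045, -0.007, -0.25], [0.045, -0.2, -0.5], [0.045, -0.45, -0.8], [0.045, -0.7, -0.95], [0.045, -0.75, -0.95], [0.045, -0.75, -0.95]], delta_rot=[[0, 0, 0], [0, 0, 0], [0, 0, 0], [0, 0, 0], [0, 0, 0], [0, 0, 0], [0, 0, 0], [0, 0, 0], [0, 0, 0]], fingers=[-1, -1, -1, -1, -1, -1, -1, -1, -1])

```text
t: 14.6
tool_pos: [0.4796, -0.051, 0.2512]
eef_rot: [-180.0, 0.0, 162.8]
contact_force: [-0.1, 0.6, -0.9]
grip_width: -0.0001
grasp_force: 0.0
```

Run:
```python
from h import *
c,p,d=snap("w7");T,s=tool();print(line(c,p,d),s["tool_pos"],s["eef_rot"],s["contact_force"])
for b,cc,mm in blobs(blue(p),(0,100,560,420),150): print(b,np.median(dpt(c,d,mm),0).round(4))
# height profile along fixture x and rails
P=dpt(c,d,np.ones(d.shape,bool));th=np.radians(73.4);ex=np.array([np.cos(th),np.sin(th)]);O=np.array([.5142,.0343])-.028*ex
a=(P[:,:2]-O)@ex;b=(P[:,:2]-O)@np.array([-ex[1],ex[0]])
for x in range(-178,-40,4):
    k=(abs(a*1e3-x)<2)&(abs(b)<.012);print(x,np.median(P[k,2]).round(4) if k.any() else None,end="; ")
for x in(-90,-60,-100): 
    k=(abs(a*1e3-x)<8)&(P[:,2]>.019)&(P[:,2]<.03)&(abs(b)<.035);print(x,np.percentile(b[k],[1,50,99]).round(4))
    k=k&(P[:,2]>.0245);print(' mod',np.percentile(b[k],[1,50,99]).round(4))
```

```text
(85, np.float64(22.2), array([0.5125, 0.0514, 0.093 ])) [ 0.4797981  -0.04921593  0.25027934] [ 1.79985429e+02 -8.39528017e-02  1.62930818e+02] [-0.21563165  0.42711964 -0.19070782]
[223, 178, 10, 34, 260] [ 0.4722 -0.1066  0.0273]
[338, 181, 54, 52, 1958] [0.5135 0.0321 0.0926]
-178 0.0014; -174 0.0148; -170 0.0146; -166 0.0148; -162 0.0146; -158 0.0146; -154 0.0143; -150 0.015; -146 0.0145; -142 0.0144; -138 0.0146; -134 0.0147; -130 0.0145; -126 0.027; -122 0.0274; -118 0.0273; -114 0.027; -110 0.0276; -106 0.3098; -102 0.3115; -98 0.3059; -94 0.2928; -90 0.2914; -86 0.2912; -82 0.0275; -78 0.0271; -74 0.0272; -70 0.0272; -66 0.282; -62 0.2723; -58 0.2831; -54 0.0272; -50 0.0272; -46 0.0268; -42 0.0278; -90 [-0.0306  0.0012  0.028 ]
 mod [-0.0218 -0.0002  0.0194]
-60 [-0.03    0.0008  0.028 ]
 mod [-0.0221 -0.0005  0.0189]
-100 [-0.0305  0.0001  0.0281]
 mod [-0.0215 -0.0012  0.0193]
```

View pics/w7.png

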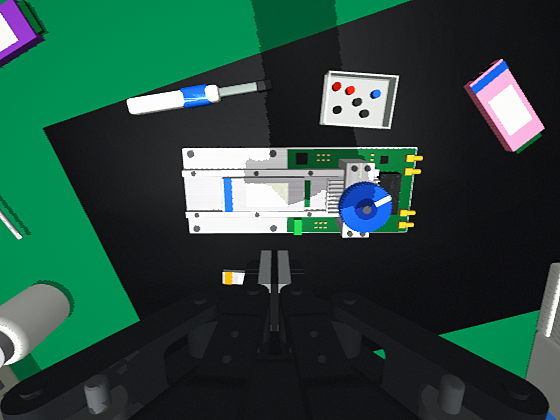

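The wrist view shows the line at (382,202) and no fingers on the wheel. It reads 22°, i.e. about 742° (12.95 rad), and the top is 4 mm up. The module is unmoved: band at (228,194), rear face at fixture x about -128 mm, channel clear behind it. I'll check the gripper's girth against the wheel for the push while I go down behind the module.

Request:
servo_tool(linear=[[-0.03, -0.3, 0.1], [-0.073, -0.6, 0.2], [-0.073, -0.618, 0.5], [-0.073, -0.618, 0.8], [-0.073, -0.618, 0.95], [-0.073, -0.618, 0.95], [-0.073, -0.618, 0.95]], delta_rot=[[0, 0, 0], [0, 0, 0], [0, 0, 0], [0, 0, 0], [0, 0, 0], [0, 0, 0], [0, 0, 0]], fingers=[-1, -1, -1, -1, -1, -1, -1])

```text
t: 15.35
tool_pos: [0.4638, -0.1398, 0.1077]
eef_rot: [180.0, -0.2, 163.1]
contact_force: [-0.6, 0.4, 1.1]
grip_width: -0.0001
grasp_force: 0.0
```

Run:
```python
from h import *
c,p,d=snap("w8");T,s=tool();print(s["tool_pos"],s["eef_rot"])
P=dpt(c,d,np.ones(d.shape,bool));Q=(P-T[:3,3])@T[:3,:3]
for z in range(-80,20,8):
    k=(abs(Q[:,2]*1e3-z)<4)&(abs(Q[:,0])<.05)&(abs(Q[:,1])<.12)&(P[:,2]>.06)
    if k.sum()>5:print(z,np.percentile(Q[k],[1,99],axis=0).round(3).tolist())
th=np.radians(73.4);ex=np.array([np.cos(th),np.sin(th)]);O=np.array([.5142,.0343])-.028*ex;ey=np.array([-ex[1],ex[0]])
a=(P[:,:2]-O)@ex;b=(P[:,:2]-O)@ey
k=(abs(b)<.017)&(P[:,2]>.025)&(P[:,2]<.03)&(a<-.05);print("rear",np.percentile(a[k],[0.5,2,5]).round(4))
q=T[:2,3]-O;print("tcp fx,fy",q@ex,q@ey)
```

```text
[ 0.46448981 -0.14030861  0.10864304] [ 1.79975980e+02 -1.51769953e-02  1.63084527e+02]
-80 [[0.01, -0.055, -0.084], [0.02, 0.057, -0.076]]
-72 [[0.003, -0.059, -0.076], [0.018, 0.061, -0.068]]
-64 [[-0.004, -0.056, -0.068], [0.017, 0.059, -0.06]]
-56 [[-0.008, -0.05, -0.06], [0.017, 0.053, -0.052]]
-48 [[-0.009, -0.045, -0.052], [0.017, 0.047, -0.044]]
-40 [[-0.009, -0.037, -0.044], [0.012, 0.04, -0.036]]
-32 [[-0.009, -0.033, -0.036], [0.013, 0.035, -0.028]]
-24 [[-0.01, -0.023, -0.028], [0.013, 0.022, -0.02]]
-16 [[-0.011, -0.012, -0.02], [0.011, 0.014, -0.012]]
-8 [[0.006, -0.012, -0.012], [0.011, 0.015, -0.004]]
0 [[0.006, -0.012, -0.004], [0.011, 0.015, 0.004]]
8 [[0.006, -0.012, 0.004], [0.011, 0.014, 0.012]]
16 [[0.01, -0.005, 0.012], [0.011, 0.007, 0.014]]
rear [-0.1264 -0.1253 -0.123 ]
tcp fx,fy -0.15353299140231927 -0.0022452513351970717
```

Shut, the gripper measures ±53 mm along tool y at wheel-top height, which is too close to the wheel at the end of the push. Turning it 90° puts the slim side along the channel, so I do that and then go down.

Request:
servo_tool(linear=[[0.008, 0, 0], [0.008, 0, 0], [0.008, 0, 0], [0.008, 0, 0], [0.008, 0, 0], [0.008, 0, 0], [0.008, 0, 0], [0.008, 0, 0], [0.008, 0, 0], [0.008, 0, 0]], delta_rot=[[0, 0, -0.452], [0, 0, -0.452], [0, 0, -0.452], [0, 0, -0.452], [0, 0, -0.452], [0, 0, -0.452], [0, 0, -0.452], [0, 0, -0.452], [0, 0, -0.452], [0, 0, -0.452]], fingers=[-1, -1, -1, -1, -1, -1, -1, -1, -1, -1])

```text
t: 16.4
tool_pos: [0.4638, -0.1411, 0.11]
eef_rot: [-179.8, -0.0, -115.3]
contact_force: [-0.2, 0.4, 0.4]
grip_width: 0.0002
grasp_force: 0.0
```

Request:
servo_tool(linear=[[0, 0, 0.1], [0, 0, 0.25], [0, 0, 0.25], [0, 0, 0.25]], delta_rot=[[0, 0, -0.05], [0, 0, -0.05], [0, 0, -0.05], [0, 0, -0.05]], fingers=[-1, -1, -1, -1])

```text
t: 16.8
tool_pos: [0.4633, -0.1409, 0.0719]
eef_rot: [-179.9, -0.0, -106.7]
contact_force: [0.5, -0.7, 0.1]
grip_width: -0.0002
grasp_force: 0.0
```

Run:
```python
from h import *
c,p,d=snap("w9");T,s=tool();print(s["tool_pos"],s["eef_rot"])
P=dpt(c,d,np.ones(d.shape,bool));Q=(P-T[:3,3])@T[:3,:3]
th=np.radians(73.4);ex=np.array([np.cos(th),np.sin(th)]);O=np.array([.5142,.0343])-.028*ex;ey=np.array([-ex[1],ex[0]])
a=(P[:,:2]-O)@ex;b=(P[:,:2]-O)@ey
for x in(-120,-100,-80,-165):
    k=(abs(a*1e3-x)<5)&(P[:,2]<.03)&(P[:,2]>.019)&(abs(b)<.034);r=np.percentile(b[k],[1,99]) if k.sum()>9 else 0
    print(x,r)
q=T[:2,3]-O;print("tcp fx,fy",q@ex,q@ey)
```

```text
[ 0.46352323 -0.14092537  0.0721488 ] [-1.79901171e+02 -2.46614569e-02 -1.06664266e+02]
-120 [-0.03039778  0.02884931]
-100 0
-80 [-0.00640391  0.00102372]
-165 [-0.03007735  0.02904934]
tcp fx,fy -0.15440019482593412 -0.0014951551981517966
```

View pics/w9.png

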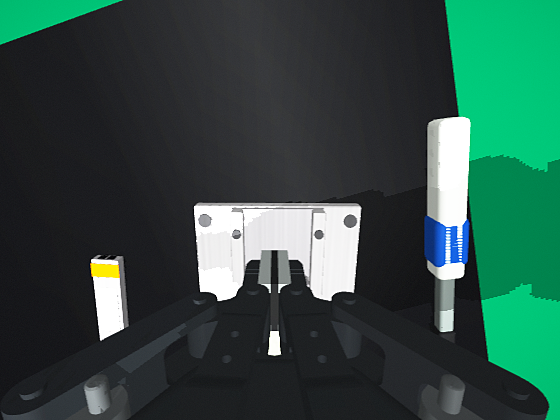

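The wrist view, now from behind, shows the shut fingertips at (275,255) over the middle of the channel (rails at columns 238 and 318), with the bystanders well clear. Going down and pushing gently.

Request:
servo_tool(linear=[[0, 0, 0.1], [0, 0, 0.2], [0, 0, 0.247], [0, 0, 0.247], [0, 0, 0.247]], delta_rot=[[0, 0, 0], [0, 0, 0], [0, 0, 0], [0, 0, 0], [0, 0, 0]], fingers=[-1, -1, -1, -1, -1])

```text
t: 17.35
tool_pos: [0.4632, -0.141, 0.0345]
eef_rot: [-179.9, -0.0, -106.6]
contact_force: [0.1, 0.6, -0.2]
grip_width: -0.0004
grasp_force: 0.0
```

Request:
servo_tool(linear=[[-0.02, 0, 0], [-0.04, 0, 0], [-0.06, 0, 0], [-0.08, 0, 0], [-0.1, 0, 0], [-0.115, 0, 0], [-0.13, 0, 0], [-0.145, 0, 0], [-0.16, 0, 0], [-0.17, 0, 0]], delta_rot=[[0, 0, 0], [0, 0, 0], [0, 0, 0], [0, 0, 0], [0, 0, 0], [0, 0, 0], [0, 0, 0], [0, 0, 0], [0, 0, 0], [0, 0, 0]], fingers=[-1, -1, -1, -1, -1, -1, -1, -1, -1, -1])

```text
t: 18.35
tool_pos: [0.47, -0.1165, 0.0338]
eef_rot: [180.0, -0.0, -106.7]
contact_force: [-0.6, -3.1, 2.3]
grip_width: 0.0
grasp_force: 1.6
```

Request:
servo_tool(linear=[[-0.015, 0, 0], [-0.03, 0, 0], [-0.045, 0, 0], [-0.06, 0, 0], [-0.075, 0, 0], [-0.09, 0, 0], [-0.105, 0, 0], [-0.12, 0, 0], [-0.135, 0, 0], [-0.15, 0, 0]], delta_rot=[[0, 0, 0], [0, 0, 0], [0, 0, 0], [0, 0, 0], [0, 0, 0], [0, 0, 0], [0, 0, 0], [0, 0, 0], [0, 0, 0], [0, 0, 0]], fingers=[-1, -1, -1, -1, -1, -1, -1, -1, -1, -1])

```text
t: 19.35
tool_pos: [0.4765, -0.0948, 0.0338]
eef_rot: [-180.0, -0.0, -106.6]
contact_force: [-1.4, -3.5, 3.5]
grip_width: 0.0003
grasp_force: 1.9
```

Request:
servo_tool(linear=[[-0.015, 0, 0], [-0.03, 0, 0], [-0.045, 0, 0], [-0.06, 0, 0], [-0.075, 0, 0], [-0.09, 0, 0], [-0.105, 0, 0], [-0.12, 0, 0], [-0.135, 0, 0], [-0.15, 0, 0]], delta_rot=[[0, 0, 0], [0, 0, 0], [0, 0, 0], [0, 0, 0], [0, 0, 0], [0, 0, 0], [0, 0, 0], [0, 0, 0], [0, 0, 0], [0, 0, 0]], fingers=[-1, -1, -1, -1, -1, -1, -1, -1, -1, -1])

```text
t: 20.35
tool_pos: [0.4829, -0.0733, 0.0338]
eef_rot: [180.0, -0.0, -106.6]
contact_force: [-1.1, -4.1, 3.5]
grip_width: -0.0001
grasp_force: 2.0
```

Request:
servo_tool(linear=[[-0.015, 0, 0], [-0.03, 0, 0], [-0.045, 0, 0], [-0.06, 0, 0], [-0.075, 0, 0], [-0.09, 0, 0], [-0.105, 0, 0], [-0.12, 0, 0], [-0.135, 0, 0], [-0.15, 0, 0]], delta_rot=[[0, 0, 0], [0, 0, 0], [0, 0, 0], [0, 0, 0], [0, 0, 0], [0, 0, 0], [0, 0, 0], [0, 0, 0], [0, 0, 0], [0, 0, 0]], fingers=[-1, -1, -1, -1, -1, -1, -1, -1, -1, -1])

```text
t: 21.35
tool_pos: [0.4894, -0.0517, 0.0338]
eef_rot: [180.0, -0.0, -106.6]
contact_force: [-1.8, -4.0, 4.0]
grip_width: -0.0001
grasp_force: 2.1
```

Request:
servo_tool(linear=[[-0.01, 0, 0], [-0.02, 0, 0], [-0.03, 0, 0], [-0.04, 0, 0], [-0.045, 0, 0], [-0.05, 0, 0]], delta_rot=[[0, 0, 0], [0, 0, 0], [0, 0, 0], [0, 0, 0], [0, 0, 0], [0, 0, 0]], fingers=[-1, -1, -1, -1, -1, -1])

```text
t: 21.95
tool_pos: [0.4915, -0.0447, 0.0338]
eef_rot: [180.0, -0.0, -106.6]
contact_force: [-1.5, -4.6, 4.3]
grip_width: -0.0003
grasp_force: 2.2
```

Request:
servo_tool(linear=[[-0.005, 0, 0], [-0.01, 0, 0], [-0.015, 0, 0], [-0.02, 0, 0], [-0.02, 0, 0]], delta_rot=[[0, 0, 0], [0, 0, 0], [0, 0, 0], [0, 0, 0], [0, 0, 0]], fingers=[-1, -1, -1, -1, -1])

```text
t: 22.45
tool_pos: [0.4924, -0.0416, 0.0338]
eef_rot: [-180.0, 0.0, -106.6]
contact_force: [-0.9, -3.3, 2.1]
grip_width: -0.0004
grasp_force: 1.8
```

Request:
servo_tool(linear=[[-0.005, 0, 0], [-0.01, 0, 0], [-0.01, 0, 0]], delta_rot=[[0, 0, 0], [0, 0, 0], [0, 0, 0]], fingers=[-1, -1, -1])

```text
t: 22.75
tool_pos: [0.4928, -0.0402, 0.0337]
eef_rot: [180.0, 0.0, -106.6]
contact_force: [-0.9, -3.3, 2.7]
grip_width: 0.0002
grasp_force: 1.7
```

Request:
servo_tool(linear=[[-0.005, 0, 0], [-0.01, 0, 0], [-0.01, 0, 0]], delta_rot=[[0, 0, 0], [0, 0, 0], [0, 0, 0]], fingers=[-1, -1, -1])

```text
t: 23.05
tool_pos: [0.4928, -0.04, 0.0338]
eef_rot: [180.0, -0.1, -106.7]
contact_force: [-1.2, -7.9, 3.6]
grip_width: -0.0
grasp_force: 3.5
```

Request:
servo_tool(linear=[[-0.005, 0, 0], [-0.008, 0, 0], [-0.008, 0, 0]], delta_rot=[[0, 0, 0], [0, 0, 0], [0, 0, 0]], fingers=[-1, -1, -1])

```text
t: 23.35
tool_pos: [0.4928, -0.0399, 0.0337]
eef_rot: [180.0, -0.2, -106.8]
contact_force: [-1.9, -10.2, 3.9]
grip_width: 0.0001
grasp_force: 5.0
```

Run:
```python
from h import *
T,s=tool();print(s["tool_pos"],s["contact_force"])
th=np.radians(73.4);ex=np.array([np.cos(th),np.sin(th)]);O=np.array([.5142,.0343])-.028*ex
print("tcp fx",(T[:2,3]-O)@ex)
p,d=read_camera("top");c=cam("top")
for b,cc,m in blobs(blue(p),(245,170,370,250)): print(b,cc,(plane(c,*cc,.0265)[:2]-O)@ex)
```

```text
[ 0.49277776 -0.03994668  0.03374097] [ -1.91340807 -10.23960312   3.94117425]
tcp fx -0.049272352434005594
[276, 191, 19, 20, 268] [285.4 200.9] 0.03195632869384897
[303, 216, 4, 3, 8] [304.2 217.1] -0.027880690550972843
```

It stopped dead at TCP x about -49 mm with the force rising to 10 N, and home was expected at -48.5 mm. Backing off and looking.

Request:
servo_tool(linear=[[0.03, 0, 0], [0.15, 0, 0], [0.4, 0, 0], [0.6, 0, -0.1], [0.6, 0, -0.4], [0.6, 0, -0.7], [0.6, 0, -0.95], [0.6, 0, -0.95]], delta_rot=[[0, 0, 0], [0, 0, 0], [0, 0, 0], [0, 0, 0], [0, 0, 0], [0, 0, 0], [0, 0, 0], [0, 0, 0]], fingers=[-1, -1, -1, -1, -1, -1, -1, -1])

```text
t: 24.2
tool_pos: [0.4709, -0.1232, 0.1809]
eef_rot: [-179.5, 0.1, -106.6]
contact_force: [-0.1, 0.6, 0.2]
grip_width: 0.0003
grasp_force: 0.0
```

Request:
servo_tool(linear=[[0.3, 0, -0.3], [0.6, 0, -0.6], [0.9, 0, -0.8], [0.9, 0, -0.8], [0.9, 0, -0.8]], delta_rot=[[0, 0, 0], [0, 0, 0], [0, 0, 0], [0, 0, 0], [0, 0, 0]], fingers=[-1, -1, -1, -1, -1])

```text
t: 24.7
tool_pos: [0.4288, -0.2563, 0.2973]
eef_rot: [-179.9, 0.0, -106.8]
contact_force: [-0.7, 0.7, -0.1]
grip_width: 0.0003
grasp_force: 0.0
```

Run:
```python
from h import *
th=np.radians(73.4);ex=np.array([np.cos(th),np.sin(th)]);O=np.array([.5142,.0343])-.028*ex;ey=np.array([-ex[1],ex[0]])
p,d=read_camera("top");c=cam("top")
for b,cc,m in blobs(blue(p),(245,170,370,250)):
    for z in(.0265,.092): print(b,cc,z,(plane(c,*cc,z)[:2]-O)@ex)
P=dpt(c,d,np.ones(d.shape,bool));a=(P[:,:2]-O)@ex;b=(P[:,:2]-O)@ey
for x in range(-60,4,4):
    k=(abs(a*1e3-x)<2)&(abs(b)<.012);print(x,np.median(P[k,2]).round(4) if k.any() else None,end="; ")
print(line(c,p,d),observe()["tool_pos"])
cv2.imwrite("pics/top2.png",cv2.resize(p[165:260,235:385],None,fx=5.2,fy=5.2,interpolation=cv2.INTER_CUBIC)[:,:,::-1])
```

```text
[276, 191, 19, 20, 268] [285.4 200.9] 0.0265 0.03195632869384897
[276, 191, 19, 20, 268] [285.4 200.9] 0.092 0.028569060286130626
[303, 203, 7, 16, 47] [305.9 210.6] 0.0265 -0.02749182421920582
[303, 203, 7, 16, 47] [305.9 210.6] 0.092 -0.028032568019274617
-60 0.0146; -56 0.0148; -52 0.0151; -48 0.0144; -44 0.0137; -40 0.0143; -36 0.0267; -32 0.0282; -28 0.0288; -24 0.0274; -20 0.0257; -16 0.0273; -12 0.0281; -8 0.0278; -4 0.028; 0 0.0305; (12, np.float64(34.3), array([0.5107, 0.0454, 0.092 ])) [ 0.42862488 -0.25823726  0.29782464]
```

View pics/top2.png

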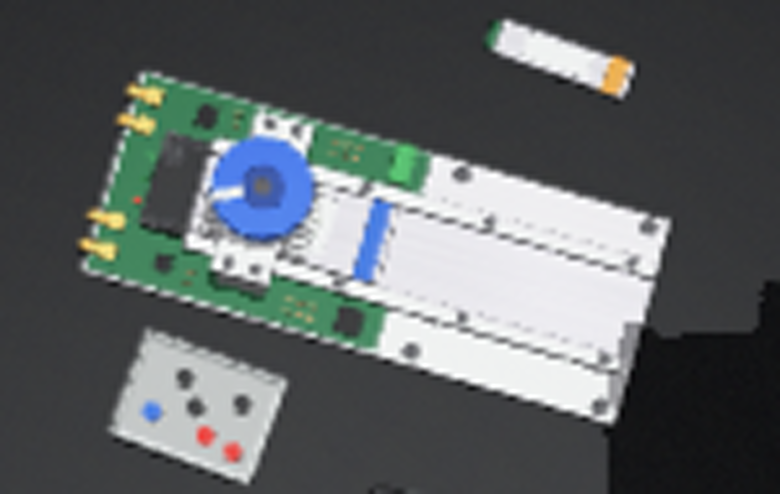

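The picture shows the module's band at crop (373,240), with its rear edge at fixture x about -38 mm, which is home. The wheel's line is at (228,194), just past two turns, and everything else is where it was. Handing in.

```bash
python3 -c "
from cell import *
print(close_job())"
```

```text
the job is handed in; nothing more can be done
None
```

I rolled the wheel to about 2.06 turns counter-clockwise and pushed the module home against the connector; its rear edge measured about 38 mm before the fixture's origin. No bystander moved that I could see, the arm stood clear, and the job was handed in at about 25 s, though the hand-in returned no verdict.

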